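Tip the inverter board over onto the insulated test board

TASK

The inverter board is lying on the steel bench with its components face down, in front of the brown insulating test board. Do not pick it up: push it with the fingertips against the edge of the test board until it tips up and flips over onto the test board, components up, then push it home so that it lies flat on the test board with its long edge flush against the aluminium stop rail. Leave the other things on the bench and the test board where they are.

Things in the scene. Friction and masses are not known exactly. Their poses are not given: they have to be found in the camera images.
- module: Inverter board: loose, flat, rigid, about 0.18 kg. Aluminium plate 110 (own x) x 76 (own y) x 4 mm with, centred on its component side, a black plastic frame 98 x 64 mm, 10 mm high, round the green circuit board; the plate overhangs the frame by 6 mm all round. Starts on the frame's rim, plate on top: plate edge 10 to 14 mm above the bench. Origin: middle of the rim's plane.
- module_c (a point): Centre of the inverter board, half-way through its 14 mm thickness. Its z axis comes out of the bare aluminium side: up at the start, straight down once the components face up. Its y axis (the 76 mm way) points towards the test board's front face at the start, within 0.35 rad.
- module_far (a point): Middle of the inverter board's long edge that faces the test board at the start: 38 mm from the centre along the inverter board's own y, half-way through the thickness (7 mm above the bench at the start). It stays low while the opposite edge tips up and over.
- test_board: Brown insulating board fixed to the bench, 300 (x) x 175 (y) x 15 mm high. Origin: on the bench, middle of the long front edge facing the inverter board; its upright front face is y = 0, y runs across the board, z up. An aluminium stop rail along x, 260 mm long, 12 mm above the top, has its front at y = 125, back at 137 mm; binding posts 26 mm high stand behind at y = 157 mm.
- relay: Clear relay, 28 x 46 x 22 mm high, lying on top of the test board near its +x end; loose; origin at the underside.
- can_tall: Upright aluminium capacitor can, 44 mm across and 83 mm high with terminals, standing on the bench beside the inverter board, about 155 mm from the middle line on the test board's -x side; loose; origin at the underside.
- can_short: Upright aluminium capacitor can, 50 mm across and 65 mm high with terminals, standing on the bench beside the inverter board, about 155 mm from the middle line on the test board's +x side; loose; origin at the underside.
- transformer: Small black encapsulated transformer with a green terminal, 52 x 36 x 30 mm high, on the bench on the +x side; loose; origin at the underside.
- meter: Orange multimeter lying face up on the bench beyond the stop rail, 185 (its x) x 88 x 48 mm high; loose; origin at the underside.
- screwdriver: Red-handled screwdriver 190 mm long lying on the bench; loose.
Not all that is in view belongs to the job. What is meant by the module is not red, turquoise or yellow, and is the larger of those in its own colour.

How it is judged:
On the way, in this order (a step that is already met when the one before it is completed fails the run):
1. the inverter board is tipped up on edge while it bears on the test board (angle between module_c's own z axis and vertical between 0.7 and 2 rad and contact force between module and test_board above 0.1 N), for 0.05 s.
2. it has flipped over and lies components up on the test board (angle between module_c's own z axis and vertical above 3 rad and y of module_c in the frame of test_board above 0 m and z of module_c in the frame of test_board below 0.027 m), for 0.2 s.
At the end, for the whole second after the job is handed in: The inverter board rests flat on the test board, components up (within 0.06 rad), its long edge within 4 mm of the stop rail and parallel to it within 0.06 rad, along its length within 75 mm of the test board's middle, at rest and let go (angle between module_c's own z axis and vertical above 3.08 rad and y of module_c in the frame of test_board between 0.083 and 0.091 m and x of module_c in the frame of test_board between -0.075 and 0.075 m and z of module_c in the frame of test_board between 0.018 and 0.026 m and angle between the x axis of module_c and the x axis of test_board, either way round below 0.06 rad and linear speed of module below 0.01 m/s); the robot touches nothing.
It fails at once if the inverter board is lifted or carried instead of being tipped over its far edge (height (world z) of module_c above 0.075 m or (angle between module_c's own z axis and vertical below 0.35 rad and height (world z) of module_c above 0.04 m) or (angle between module_c's own z axis and vertical above 2.8 rad and height (world z) of module_c above 0.05 m) or height (world z) of module_far above 0.045 m).
It fails at once if another thing on the bench or test board (relay, capacitor can, transformer, meter or screwdriver) is shifted by more than 15 mm (distance of any of relay, can_tall, can_short, transformer, meter, screwdriver from where it was at the start of the episode above 0.015 m).
It also fails if it takes over 51 s, if anything falls off the work surface, if the arm or the gripper's body presses on something with over 40 N, if the wrist force passes 120 N, or if a joint passes its speed limit or range.

ROBOT

A 7-joint arm with a two-finger parallel gripper is mounted at the origin on the work surface. World frame = base frame: x ahead of the robot, y to its left, z up, the work surface at z = 0. Lengths are in m, angles in rad, forces in N, time in s.
With the tool pointing down it reaches from about 0.4 to 0.875 m from the base axis. Payload 19.3 kg.
Tool frame: the origin (TCP) lies midway between the tips of the shut fingers; the grasp point (between the pads) lies 19 mm behind it; x points along the fingers, y is the direction in which the jaws open and shut, and the axes are right-handed (so a half turn about x gives the same grasp; the last joint's range is limited). The gripper opens to 85 mm and grips with 20 to 120 N. Pads are 22 mm wide; open, the fingers measure 114 mm over their backs; the gripper's body (76 mm by 85 mm) begins 54 mm behind the grasp point. The pads swing forward as they close: fully open they stand 13 mm farther back than shut.
Start: joints at [1.267, 0.521, -0.036, 1.599, 0.021, 1.021, -0.113], TCP at [0.145, -0.608, 0.231] pointing down, gripper open.
Joint ranges: [-2.91, 2.91], [-0.3, 2.13], [-1.5, 1.42], [0.17, 2.43], [-1.26, 4.41], [0.16, 1.93], [-2.52, 2.52]. Speed limits (rad/s): [1.89, 1.89, 2.39, 2.39, 3.01, 3.01, 3.01].

INTERFACE

Orientations are given as [roll, pitch, yaw] about the fixed x, y, z axes, in that order (R = Rz(yaw) Ry(pitch) Rx(roll)).
In Python, from workcell import telemetry, vision, workorder gives the robot as it stands. The module is installed in compiled form; this text tells all that it offers.
- The arm moves only by the tool play_rows, never from a script. Its argument "deltas" is a list of rows, each a list of 7 numbers: the shift along the world's x, y, z in mm, then the turn, a rotation vector about the world's x, y, z in degrees, then the finger opening in mm, from 0 to 85.4. In form: [[x, y, z, wx, wy, wz, jaw], ...]. A call has 1 to 8 rows; each row shifts and turns the commanded pose from where the row before left it; what a row does not reach is not made up. A row lasts 1/8 s, in which the tool goes at most 62.5 mm and 10.7 degrees, less where a joint would pass 70% of its speed; a pose out of reach is approached as far as the arm can. A call with a gripper value outside its range is refused whole. The fingers move at their own pace and stop on an object; "grip_force" is the grip in N (left out, the last holds). Time passes only in rows, so rows that do not move let the fingers close. It gives the time, the measured TCP pose, the force and the opening at its end, in the units of the state.
- telemetry.observe(): the state, without advancing time (a new reading comes with each control period).
- vision.grab_frame(name): name is "side" or "top" or "wrist"; returns the picture (400x640x3 uint8, red, green, blue); there is no depth.
- vision.camera_info(name): a dict with "mtx" (3x3 intrinsics, pixels), "k1" (the pictures are not rectified: a ray, as slopes to the right and down, at radius r is drawn at 1 + k1 r^2 times it, then the intrinsics apply), "rvec" (rotation vector, rad) and "tvec" (3), from world to camera coordinates, as OpenCV has them. Camera axes: x right, y down, z forward; pixel columns grow to the right and rows downward; lengths in m; the calibration is good to about 2 mm. A picture is of the moment at which its call begins: read the wrist's pose just before it. camera_info takes no time and is no camera call; for the wrist camera it gives the pose at the moment of the call.
- workorder.job_done(): hands the job in, once; it reports no verdict.
The state is a dict: "clock": time; "qpos": joint angles; "qd": joint speeds; "joint_efforts": joint torques, N m; "position": TCP position; "tool_rot": TCP orientation; "force": force on the tool from outside, world axes, zero at the start; "moment": the same for the moment, N m; "grip_width": finger opening in m.
Only numpy, scipy, OpenCV 4.12 (cv2) and the standard library are available. Lean on these libraries where they do the work, as an engineer would, in place of code of your own. Each camera call takes 0.05 s, during which the arm holds its last target. There are 200 camera calls.

## Working session

There is one attempt and no reset: what is moved stays moved. The work goes in short steps, Python scripts to look and compute and a tool call to move; the robot and the scene stay as the last step left them, time stands still between calls to the robot, and variables do not carry over. Pictures are saved under pics/ and viewed, about 8 in all and at most 12, crops included, and the job is handed in when it is done.

Besides the shell and the picture viewer there is one more tool, called by a JSON object that holds its "op" and its "data", one argument or row to a line. play_rows: Moves the arm, as the interface text tells. Its arguments: {"type":"object","properties":{"deltas":{"type":"array","items":{"type":"array","items":{"type":"number"}}},"grip_force":{"type":"number"}},"required":["deltas"]}

```bash
mkdir -p pics; cat > h.py <<'E'
import numpy as np, cv2
from workcell import telemetry, vision, workorder
def cam(n):
    c=vision.camera_info(n); R=cv2.Rodrigues(np.array(c["rvec"],float))[0]; return np.array(c["mtx"],float),c["k1"],R,np.array(c["tvec"],float).ravel()
def px2w(n,uv,z,c=None):
    K,k1,R,t=c or cam(n); uv=np.array(uv,float).reshape(-1,1,2)
    p=cv2.undistortPoints(uv,K,np.array([k1,0,0,0.])).reshape(-1,2)
    d=np.c_[p,np.ones(len(p))]@R; o=-R.T@t
    z=np.broadcast_to(z,len(p)); return o+d*((z-o[2])/d[:,2])[:,None]
def w2px(n,P,c=None):
    K,k1,R,t=c or cam(n)
    return cv2.projectPoints(np.array(P,float).reshape(-1,3),cv2.Rodrigues(R)[0],t,K,np.array([k1,0,0,0.]))[0].reshape(-1,2)
def save(n,f,crop=None,s=1):
    im=vision.grab_frame(n)[...,::-1]
    if crop: a,b,c,d=crop; im=im[b:d,a:c]
    cv2.imwrite(f"pics/{f}.png",cv2.resize(im,None,fx=s,fy=s,interpolation=cv2.INTER_CUBIC))
E
python3 -c "
from h import *
save('top','top0',s=1.25);save('side','side0',s=1.25)
print(telemetry.observe())
for n in('top','side'):
  c=cam(n);print(n,-c[2].T@c[3],c[0],c[1])
"
```

```text
{'clock': 0.1, 'qpos': array([ 1.26679621,  0.5219223 , -0.03635821,  1.59993352,  0.02119087,
        1.02110656, -0.11280075]), 'qd': array([ 0.00015037, -0.001684  ,  0.00141712, -0.00156194, -0.00040992,
        0.00179265,  0.00051948]), 'joint_efforts': array([ 6.12557473e-03, -9.28481698e+01,  1.98514134e+00, -3.70531654e+01,
        1.82894192e-02,  5.30355188e-03, -2.22121952e-05]), 'position': array([ 0.14471663, -0.60771162,  0.23080921]), 'tool_rot': array([-1.5244002 ,  1.56981095,  1.85100244]), 'force': array([ 0.22740698, -0.34844974,  0.0687641 ]), 'moment': array([ 0.0323852 , -0.01032078, -0.03445475]), 'grip_width': 0.0853324901243146}
top [0.44923387 0.01019561 0.86979973] [[375.84313728   0.         320.65505975]
 [  0.         375.84313728 198.72250174]
 [  0.           0.           1.        ]] 0.02920500432276283
side [ 0.53580509 -0.79121495  0.73275319] [[439.80869255   0.         319.57911279]
 [  0.         439.80869255 201.3236389 ]
 [  0.           0.           1.        ]] 0.013038292350687219
```

View pics/top0.png

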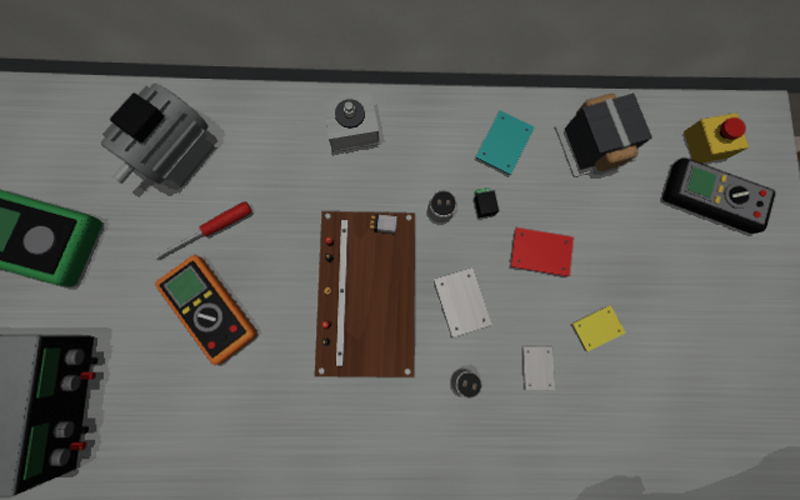

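View pics/side0.png

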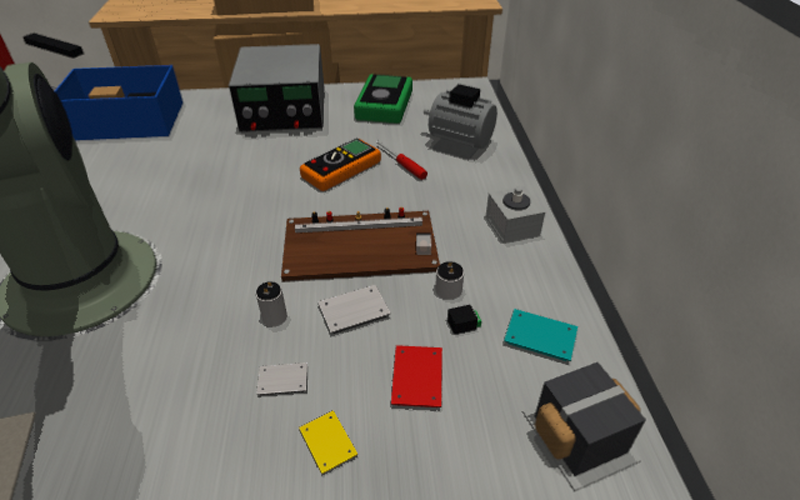

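```bash
python3 -c "
from h import *
save('top','top1',(240,140,420,320),3.3)
"
```

```text
(no output)
```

View pics/top1.png

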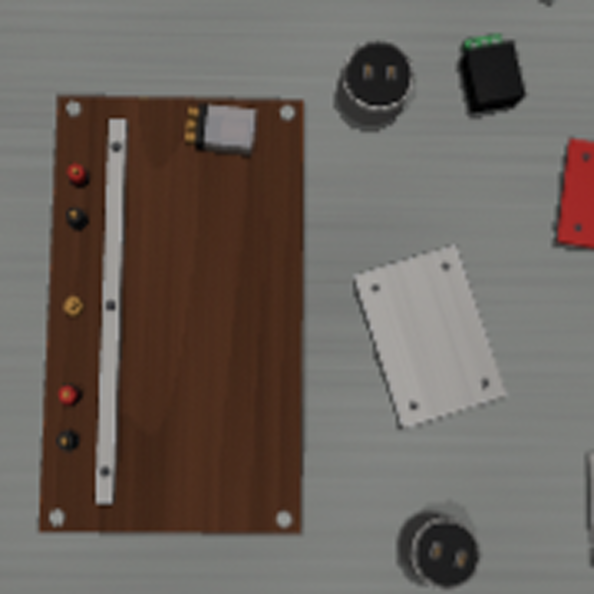

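```bash
python3 -c "
from h import *
np.set_printoptions(precision=4,suppress=True)
f=lambda l: np.array(l)/3.3+[240,140]-.3
m=px2w('top',f([(355,275),(457,245),(507,396),(403,428)]),.014);print('mod',m,m.mean(0))
print(np.linalg.norm(np.diff(m[[0,1,2,3,0]],axis=0),axis=1))
b=px2w('top',f([(57,96),(303,99),(302,533),(39,532)]),.015);print('board',b)
print(np.linalg.norm(np.diff(b[[0,1,2,3,0]],axis=0),axis=1))
print('rail',px2w('top',f([(126,119),(112,503)]),.027))
print('tall',px2w('top',f([(445,553)]),.08),'short',px2w('top',f([(381,73)]),.062))
print('relay',px2w('top',f([(205,104),(256,107),(252,155),(203,150)]),.037))
o=b[2]-b[1];th=np.arctan2(-o[1],-o[0]);e=m[3]-m[0];print('board yaw',th,'mod yaw',np.arctan2(-e[1],-e[0]))
"
```

```text
mod [[ 0.5537 -0.0793  0.014 ]
 [ 0.5757 -0.1511  0.014 ]
 [ 0.4716 -0.1831  0.014 ]
 [ 0.4495 -0.1114  0.014 ]] [ 0.5126 -0.1312  0.014 ]
[0.075  0.1088 0.0751 0.109 ]
board [[ 0.6786  0.1314  0.015 ]
 [ 0.6793 -0.0429  0.015 ]
 [ 0.3804 -0.0426  0.015 ]
 [ 0.3805  0.1317  0.015 ]]
[0.1743 0.2989 0.1743 0.2981]
rail [[0.6597 0.0813 0.027 ]
 [0.3999 0.0832 0.027 ]]
tall [[ 0.3742 -0.1268  0.08  ]] short [[ 0.6856 -0.0928  0.062 ]]
relay [[ 0.6687  0.0264  0.037 ]
 [ 0.6671 -0.0089  0.037 ]
 [ 0.6331 -0.0065  0.037 ]
 [ 0.6361  0.0272  0.037 ]]
board yaw -0.0009197799645126246 mod yaw 0.29815452115990493
```

```bash
python3 -c "
from h import *
from scipy.spatial.transform import Rotation as Ro
np.set_printoptions(precision=4,suppress=True)
s=telemetry.observe();R=Ro.from_euler('xyz',s['tool_rot']);print(R.as_matrix())
import math
t=math.radians(18)
for sg in(1,-1):
  x=np.array([0,np.sin(t),-np.cos(t)]);y=np.array([sg,0,0.]);T=Ro.from_matrix(np.c_[x,y,np.cross(x,y)])
  print(sg,np.degrees((T*R.inv()).as_rotvec()))
"
```

```text
[[-0.0003  0.2316 -0.9728]
 [ 0.0008 -0.9728 -0.2316]
 [-1.     -0.0009  0.0001]]
1 [ 15.1969 -12.0717  75.9272]
-1 [  12.7667   16.2561 -102.4307]
```

{"op": "play_rows", "data": {
  "deltas": [
    [31, 31, 0, 0, 0, 6.4, 60],
    [31, 31, 0, 0, 0, 6.4, 60],
    [31, 31, 0, 0, 0, 6.4, 60],
    [31, 31, 0, 0, 0, 6.4, 60],
    [31, 31, 0, 0, 0, 6.4, 60],
    [31, 31, 0, 0, 0, 6.4, 60],
    [31, 31, 0, 0, 0, 6.4, 60],
    [31, 31, 0, 0, 0, 6.4, 60]
  ]
}}

```text
clock: 1.15
position: [0.3936, -0.3589, 0.2313]
tool_rot: [-1.286, 1.571, 2.986]
force: [0.2, -0.9, 0.2]
grip_width: 0.0599
```

{"op": "play_rows", "data": {
  "deltas": [
    [31, 31, -10, 0, 0, 6.4, 60],
    [31, 31, -20, 0, 0, 6.4, 60],
    [31, 31, -20, 0, 0, 6.4, 60],
    [31, 25, -20, 0, 0, 6.4, 60],
    [0, 0, -10, 9, 0, 0, 60],
    [0, 0, 0, 9, 0, 0, 60],
    [0, 0, 0, 0, 0, 0, 60]
  ]
}}

```text
clock: 2.02
position: [0.5157, -0.2448, 0.1497]
tool_rot: [-3.139, 1.254, 1.571]
force: [-0.1, 0.3, -0.3]
grip_width: 0.0599
```

```bash
python3 -c "
from h import *
from scipy.spatial.transform import Rotation as Ro
np.set_printoptions(precision=4,suppress=True)
s=telemetry.observe();R=Ro.from_euler('xyz',s['tool_rot']);print(s,R.as_matrix())
save('side','s2',(200,140,440,360),3)
"
```

```text
{'clock': 2.025, 'qpos': array([ 0.8732,  0.6856, -0.5689,  1.6721,  0.0664,  0.993 ,  0.3495]), 'qd': array([-0.0624, -0.0485, -0.0099,  0.0457,  0.0467, -0.0412, -0.0657]), 'joint_efforts': array([  3.143 , -94.1766, -12.7852, -32.6736,  -2.833 ,   1.641 ,
         1.8572]), 'position': array([ 0.5157, -0.2448,  0.1497]), 'tool_rot': array([-3.1393,  1.2536,  1.5709]), 'force': array([-0.1121,  0.2776, -0.2951]), 'moment': array([-0.3453, -0.0408, -0.0292]), 'grip_width': 0.05991411345245894} [[-0.      1.     -0.0022]
 [ 0.3119 -0.0021 -0.9501]
 [-0.9501 -0.0007 -0.3119]]
```

View pics/s2.png

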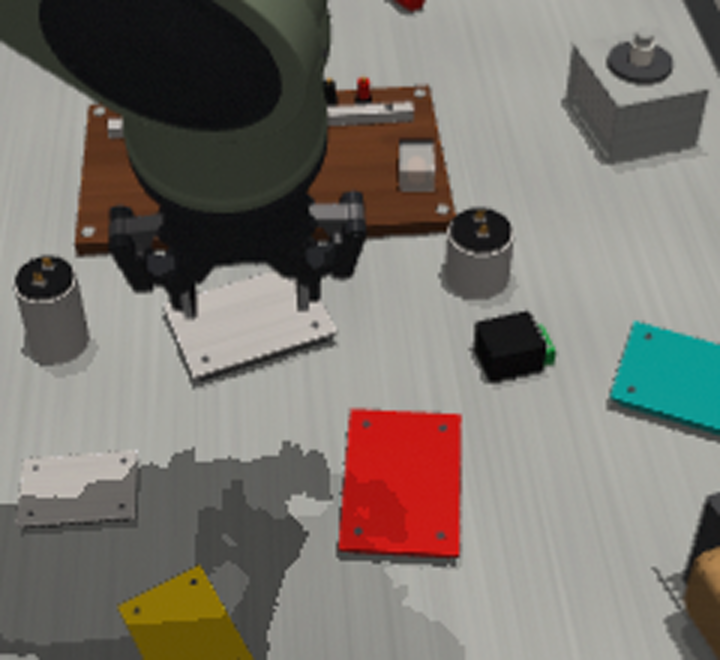

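{"op": "play_rows", "data": {
  "deltas": [
    [0, 6, -30, 0, 0, 0, 60],
    [0, 6, -40, 0, 0, 0, 60],
    [0, 6, -40, 0, 0, 0, 60],
    [0, 2, -26, 0, 0, 0, 60],
    [0, 0, -6, 0, 0, 0, 60],
    [0, 0, 0, 0, 0, 0, 60]
  ]
}}

```text
clock: 2.82
position: [0.5172, -0.2217, 0.01]
tool_rot: [3.137, 1.257, 1.57]
force: [0.2, 0.2, -0.0]
grip_width: 0.06
```

{"op": "play_rows", "data": {
  "deltas": [
    [0, 0, -2, 0, 0, 0, 60],
    [0, 0, -2, 0, 0, 0, 60],
    [0, 0, 0, 0, 0, 0, 60]
  ]
}}

```text
clock: 3.2
position: [0.5168, -0.2222, 0.0055]
tool_rot: [3.138, 1.257, 1.57]
force: [0.1, -1.0, -0.7]
grip_width: 0.0599
```

{"op": "play_rows", "data": {
  "deltas": [
    [0, 0, -2, 0, 0, 0, 60],
    [0, 0, -2, 0, 0, 0, 60],
    [0, 0, 0, 0, 0, 0, 60]
  ]
}}

```text
clock: 3.58
position: [0.5167, -0.2219, 0.0011]
tool_rot: [3.139, 1.256, 1.572]
force: [0.4, -0.3, 0.1]
grip_width: 0.06
```

```bash
python3 -c "
from h import *
s=telemetry.observe();print(s['position'],s['force'])
save('side','s3',(240,200,370,300),6)
print(w2px('side',[[.4716,-.1831,.014],[.517,-.222,0.0]]))
"
```

```text
[ 0.51666043 -0.22193249  0.00109748] [ 0.36565797 -0.32930031  0.13071048]
[[264.01365932 264.4114023 ]
 [286.59989036 281.70832453]]
```

View pics/s3.png

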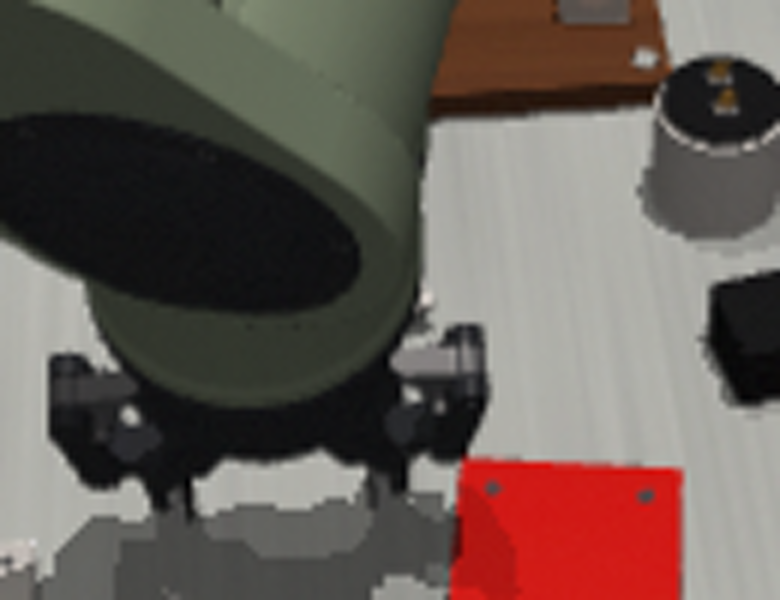

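{"op": "play_rows", "data": {
  "deltas": [
    [0, 0, -1, 0, 0, 0, 60],
    [0, 0, -1, 0, 0, 0, 60],
    [0, 0, 0, 0, 0, 0, 60]
  ]
}}

```text
clock: 4.0
position: [0.5167, -0.2219, -0.0008]
tool_rot: [3.139, 1.257, 1.571]
force: [-0.3, -0.2, -0.5]
grip_width: 0.06
```

{"op": "play_rows", "data": {
  "deltas": [
    [0, 0, -1, 0, 0, 0, 60],
    [0, 0, -1, 0, 0, 0, 60],
    [0, 0, 0, 0, 0, 0, 60]
  ]
}}

```text
clock: 4.38
position: [0.5169, -0.222, -0.0025]
tool_rot: [3.138, 1.257, 1.57]
force: [-1.0, -0.6, 5.2]
grip_width: 0.06
```

{"op": "play_rows", "data": {
  "deltas": [
    [0, 0, 2, 0, 0, 0, 60],
    [0, 9, 0, 0, 0, 0, 60],
    [0, 9, 0, 0, 0, 0, 60],
    [0, 9, 0, 0, 0, 0, 60],
    [0, 8, 0, 0, 0, 0, 60],
    [0, 7, 0, 0, 0, 0, 60],
    [0, 7, 0, 0, 0, 0, 60],
    [0, 7, 0, 0, 0, 0, 60]
  ]
}}

```text
clock: 5.38
position: [0.5167, -0.1656, -0.0007]
tool_rot: [3.138, 1.257, 1.571]
force: [-0.0, -1.4, 1.1]
grip_width: 0.06
```

{"op": "play_rows", "data": {
  "deltas": [
    [0, 6, 0, 0, 0, 0, 60],
    [0, 6, 0, 0, 0, 0, 60],
    [0, 6, 0, 0, 0, 0, 60],
    [0, 6, 0, 0, 0, 0, 60],
    [0, 6, 0, 0, 0, 0, 60],
    [0, 0, 0, 0, 0, 0, 60]
  ]
}}

```text
clock: 6.12
position: [0.5168, -0.1353, -0.0006]
tool_rot: [3.138, 1.256, 1.572]
force: [-0.5, 0.1, -0.2]
grip_width: 0.06
```

```bash
python3 -c "
from h import *
im=vision.grab_frame('top')[...,::-1][170:290,300:420]
w=vision.grab_frame('wrist')[...,::-1]
cv2.imwrite('pics/c4.png',np.hstack([cv2.resize(im,(360,360),interpolation=cv2.INTER_CUBIC),cv2.resize(w,(440,275)[:2] if 0 else (440,360))]))
"
```

```text
(no output)
```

View pics/c4.png

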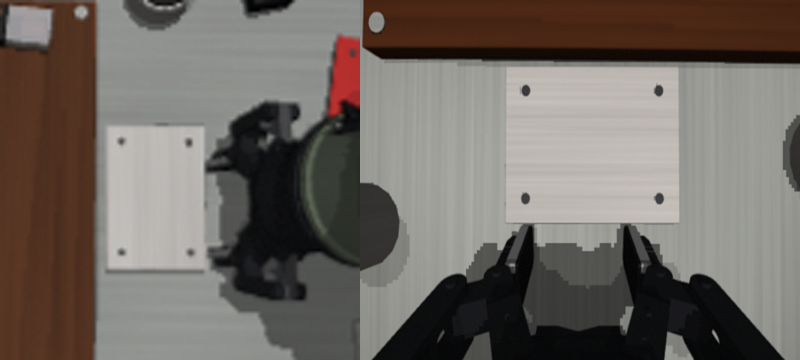

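{"op": "play_rows", "data": {
  "deltas": [
    [0, 4, 0, 0, 0, 0, 60],
    [0, 3, 0, 0, 0, 0, 60],
    [0, 2, 0, 0, 0, 0, 60],
    [0, 0, 0, 0, 0, 0, 60]
  ]
}}

```text
clock: 6.72
position: [0.5167, -0.1269, -0.0007]
tool_rot: [3.139, 1.257, 1.571]
force: [-0.6, -0.2, -0.1]
grip_width: 0.0603
```

{"op": "play_rows", "data": {
  "deltas": [
    [0, 2, 0, 0, 0, 0, 60],
    [0, 0, 0, 0, 0, 0, 60]
  ]
}}

```text
clock: 6.98
position: [0.5167, -0.1261, -0.0008]
tool_rot: [3.139, 1.258, 1.57]
force: [-1.6, -7.9, 2.1]
grip_width: 0.0602
```

{"op": "play_rows", "data": {
  "deltas": [
    [0, 1, 2, 0, 0, 0, 60],
    [0, 0.5, 3, 0, 0, 0, 60],
    [0, 0.5, 3, 0, 0, 0, 60],
    [0, 0.5, 3, 0, 0, 0, 60],
    [0, 0, 0, 0, 0, 0, 60]
  ]
}}

```text
clock: 7.6
position: [0.5166, -0.1253, 0.0102]
tool_rot: [3.138, 1.26, 1.568]
force: [-2.4, -16.8, 0.7]
grip_width: 0.06
```

```bash
python3 -c "
from h import *
save('wrist','w5',s=1)
"
```

```text
(no output)
```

View pics/w5.png

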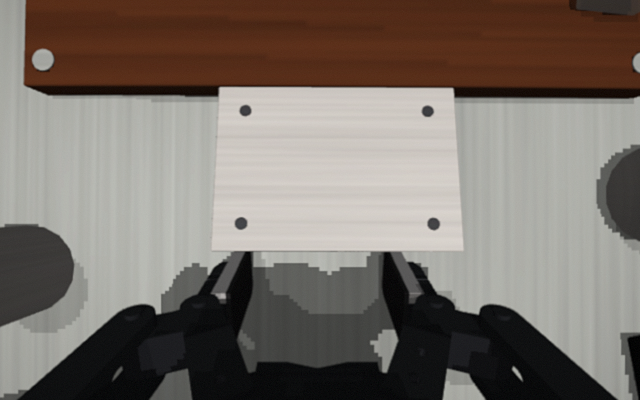

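{"op": "play_rows", "data": {
  "deltas": [
    [0, 0.3, 3, 0, 0, 0, 60],
    [0, 0.5, 3, 0, 0, 0, 60],
    [0, 0.7, 3, 0, 0, 0, 60],
    [0, 0.9, 3, 0, 0, 0, 60],
    [0, 0, 0, 0, 0, 0, 60]
  ]
}}

```text
clock: 8.28
position: [0.5167, -0.123, 0.0224]
tool_rot: [3.137, 1.26, 1.567]
force: [-3.6, -16.7, 3.9]
grip_width: 0.0598
```

{"op": "play_rows", "data": {
  "deltas": [
    [0, 1, 3, 0, 0, 0, 60],
    [0, 1.1, 3, 0, 0, 0, 60],
    [0, 1.2, 3, 0, 0, 0, 60],
    [0, 1.4, 3, 0, 0, 0, 60],
    [0, 0, 0, 0, 0, 0, 60]
  ]
}}

```text
clock: 8.9
position: [0.5168, -0.1184, 0.0345]
tool_rot: [3.136, 1.26, 1.566]
force: [-4.1, -18.4, 8.5]
grip_width: 0.0597
```

```bash
python3 -c "
from h import *
save('wrist','w6',s=1)
"
```

```text
(no output)
```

View pics/w6.png

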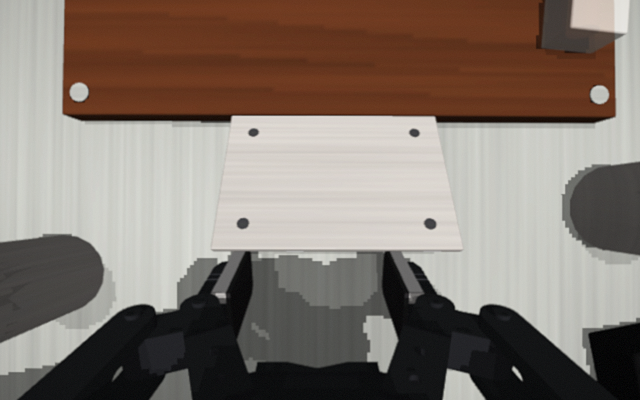

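{"op": "play_rows", "data": {
  "deltas": [
    [0, 1.9, 2.7, 3, 0, 0, 60],
    [0, 2.2, 2.7, 3, 0, 0, 60],
    [0, 2.5, 2.7, 3, 0, 0, 60],
    [0, 0, 0, 0, 0, 0, 60]
  ]
}}

```text
clock: 9.45
position: [0.5166, -0.1097, 0.0421]
tool_rot: [3.139, 1.099, 1.569]
force: [-0.7, -0.0, 0.3]
grip_width: 0.0602
```

{"op": "play_rows", "data": {
  "deltas": [
    [0, 3, 2.7, 3, 0, 0, 60],
    [0, 3.3, 2.7, 3, 0, 0, 60],
    [0, 3.6, 2.7, 3, 0, 0, 60],
    [0, 0, 0, 0, 0, 0, 60]
  ]
}}

```text
clock: 9.95
position: [0.5165, -0.0994, 0.05]
tool_rot: [3.14, 0.94, 1.57]
force: [-0.1, -0.0, 0.5]
grip_width: 0.06
```

```bash
python3 -c "
from h import *
save('wrist','w7',s=1)
"
```

```text
(no output)
```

View pics/w7.png

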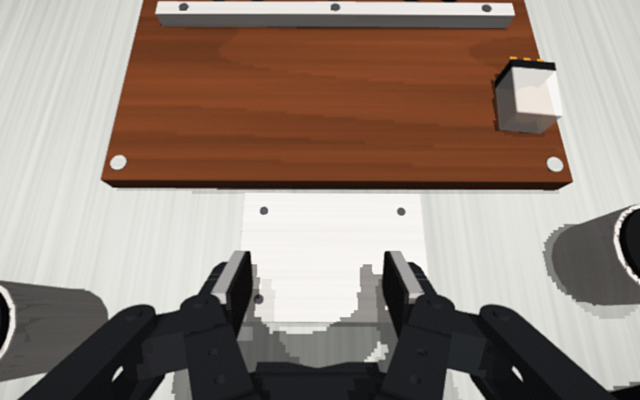

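{"op": "play_rows", "data": {
  "deltas": [
    [0, -20, 5, -7, 0, 0, 60],
    [0, -25, 0, -7, 0, 0, 60],
    [0, -20, 0, -7, 0, 0, 60],
    [0, 0, -25, 0, 0, 0, 60],
    [0, 0, -25, 0, 0, 0, 60],
    [0, 0, -5, 0, 0, 0, 60],
    [0, 0, 0, 0, 0, 0, 60]
  ]
}}

```text
clock: 10.88
position: [0.5169, -0.1636, 0.0009]
tool_rot: [3.138, 1.309, 1.571]
force: [0.1, 0.2, 0.5]
grip_width: 0.0604
```

```bash
python3 -c "
from h import *
s=telemetry.observe();print(s['position'],s['tool_rot'],s['force'])
save('wrist','w8',s=1)
"
```

```text
[ 0.51694856 -0.16360495  0.00086616] [3.13779683 1.30886575 1.57075834] [0.1498508  0.18791289 0.48281015]
```

View pics/w8.png

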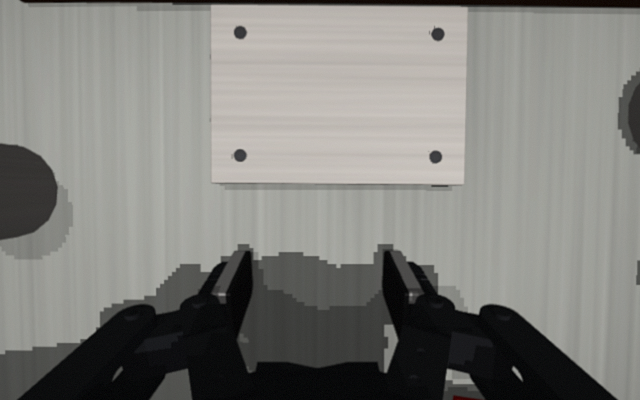

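{"op": "play_rows", "data": {
  "deltas": [
    [0, 9, -2, 0, 0, 0, 60],
    [0, 9, -0.5, 0, 0, 0, 60],
    [0, 9, 0, 0, 0, 0, 60],
    [0, 6, 0, 0, 0, 0, 60],
    [0, 3, 0, 0, 0, 0, 60],
    [0, 2, 0, 0, 0, 0, 60],
    [0, 0, 0, 0, 0, 0, 60]
  ]
}}

```text
clock: 11.8
position: [0.5167, -0.1265, -0.002]
tool_rot: [3.138, 1.31, 1.57]
force: [0.1, -3.8, 0.8]
grip_width: 0.0598
```

{"op": "play_rows", "data": {
  "deltas": [
    [0, 1, 0, 0, 0, 0, 60],
    [0, 0, 0, 0, 0, 0, 60]
  ]
}}

```text
clock: 12.05
position: [0.5167, -0.1263, -0.002]
tool_rot: [3.138, 1.31, 1.57]
force: [-2.4, -8.9, 3.0]
grip_width: 0.0602
```

{"op": "play_rows", "data": {
  "deltas": [
    [0, 0.6, 3, 0, 0, 0, 60],
    [0, 0.4, 3, 0, 0, 0, 60],
    [0, 0.4, 3, 0, 0, 0, 60],
    [0, 0.4, 3, 0, 0, 0, 60],
    [0, 0, 0, 0, 0, 0, 60]
  ]
}}

```text
clock: 12.68
position: [0.5166, -0.1255, 0.0099]
tool_rot: [3.138, 1.311, 1.569]
force: [-3.0, -14.2, 1.0]
grip_width: 0.0598
```

{"op": "play_rows", "data": {
  "deltas": [
    [0, 0.6, 3, 0, 0, 0, 60],
    [0, 0.7, 3, 0, 0, 0, 60],
    [0, 0.8, 3, 0, 0, 0, 60],
    [0, 1, 3, 0, 0, 0, 60],
    [0, 0, 0, 0, 0, 0, 60]
  ]
}}

```text
clock: 13.3
position: [0.5167, -0.1229, 0.0221]
tool_rot: [3.137, 1.312, 1.567]
force: [-3.4, -17.7, 4.6]
grip_width: 0.0599
```

{"op": "play_rows", "data": {
  "deltas": [
    [0, 1.4, 3, 0, 0, 0, 60],
    [0, 1.5, 3, 0, 0, 0, 60],
    [0, 1.7, 3, 0, 0, 0, 60],
    [0, 0, 0, 0, 0, 0, 60]
  ]
}}

```text
clock: 13.8
position: [0.5167, -0.1193, 0.0312]
tool_rot: [3.136, 1.313, 1.566]
force: [-4.2, -23.0, 9.2]
grip_width: 0.0599
```

{"op": "play_rows", "data": {
  "deltas": [
    [0, 2, 2.5, 0, 0, 0, 60],
    [0, 2.2, 2.5, 0, 0, 0, 60],
    [0, 0, 0, 0, 0, 0, 60]
  ]
}}

```text
clock: 14.18
position: [0.5169, -0.1112, 0.0362]
tool_rot: [3.137, 1.309, 1.569]
force: [-0.6, -0.5, 0.6]
grip_width: 0.0603
```

```bash
cat > ws.py <<'E'
from h import *
def scan():
    im=vision.grab_frame('wrist'); g=im.astype(int).min(2); m=(g>185)|0
    c=cam('wrist')
    s=telemetry.observe(); print(s['clock'],s['position'],s['force'])
    for r in range(0,400,16): 
        x=np.where(im[r,:,:].min(1)>150)[0]
        print(r,g[r,80:640:24])
    y=c[0] and 0 if 0 else None
    print('proj board front top edge',w2px('wrist',[[.517,-.043,.015]]),'far edge bench flat', w2px('wrist',[[.46,-.119,.014],[.57,-.119,.014]]))
    cv2.imwrite('pics/ws.png',im[...,::-1])
scan()
E
python3 ws.py
```

```text
14.225 [ 0.51675976 -0.11099221  0.035994  ] [-0.27283673 -0.69908402  0.83385658]
0 [ 32  35  33  34  33  34  35  35  37  36  37  38  37  36  33  33  32  31
  32  29  61 195 198 231]
16 [ 34  39  36  37  36  38  36  37  39  37  37  37  34  37  35  35  35  34
  33  32  62 201 200 232]
32 [ 32  35  34  34  33  35  32  33  33  34  34  35  38  38  36  36  36  35
  34  35  62 205 203 234]
48 [ 34  35  34  34  34  33  35  34  37  32  33  34  32  32  32  33  33  36
  35  32  62  62  67 203]
64 [ 34  32  32  33  34  33  33  36  36  36  35  34  35  34  32  32  33  34
  33  32  32  25  33 205]
80 [ 33  35  32  35  35  36  34  35  33  33  35  33  34  34  32  32  35  36
  34  35  33  35  33 207]
96 [210  35  35  36  35  32  35  36  35  35  33  35  35  35  36  34  35  34
  34  33  33  33  81 207]
112 [ 25  35  35  36  35  35  33  35  36  34  35  35  36  32  36  34  35  33
  33  31  33  31 205 208]
128 [ 50  43  29  27  15   5   6  26  20  11  12   6   4   6   2  10  12  10
  10  12  17  18  11 209]
144 [210 215 213 208 213 215 216 187 209 209 206 207 206 206 102 203 212 216
 210 211 212 212 210 
[... 984 characters left out ...]
 189   9  22  37 209 123
 208 209 200 202 198 198]
320 [176 183  31  13  23  16  12  87  92  89  90  87 192  57  14  22  22  22
  21 209 201 200 201 193]
336 [113  20  21  22  33  21  15  87  90  88  87  89 188 181  21  21  39  13
  18  20 200 126   6   7]
352 [ 21  20  17  39  21  20  17 116 105  89  87  90 185 179  27  20  39  24
  15  23  16  39   6   9]
368 [ 22  16  16  16  18  16  18 117  12  15  23  13  10  17  22  19  24  23
 141  20  19 112   4  24]
384 [ 20  13  12  13 114  16  18  20  13  15  10  17  16  17  19  20 205  13
  14  14  20  22   1  19]
proj board front top edge [[319.67777768 125.34438336]] far edge bench flat [[213.08825965 267.75568077]
 [417.5945805  268.43719915]]
```

```bash
python3 -c "
import numpy as np
a=np.radians(np.r_[0,2,4,6,8,10,12,14,16,18,20,22,24,26,28,30,32,34,36,38,40,42,44,46,48,50,52,54,56,58,60,62,64,66])
th=np.radians(np.clip((np.degrees(a)-6)*1.0,0,40))
N=np.c_[-76*np.cos(a)-4*np.sin(a),70*np.sin(a)+10*np.cos(a)]
c,s=np.cos(th),np.sin(th)
P=N-np.c_[7.6*c-12*s,7.6*s+12*c]
P0=P-P[0]
for i in range(1,len(a)): print(int(round(np.degrees(a[i]))),(P[i]-P[i-1]).round(2),'th',np.degrees(th[i]-th[i-1]).round(1),'TCP abs y %.1f z %.1f'%(-43+P[i,0],P[i,1]))
"
```

```text
2 [-0.09  2.44] th 0.0 TCP abs y -126.7 z 0.4
4 [-0.    2.42] th 0.0 TCP abs y -126.7 z 2.9
6 [0.09 2.4 ] th 0.0 TCP abs y -126.6 z 5.3
8 [0.61 2.12] th 2.0 TCP abs y -126.0 z 7.4
10 [0.71 2.12] th 2.0 TCP abs y -125.3 z 9.5
12 [0.81 2.1 ] th 2.0 TCP abs y -124.5 z 11.6
14 [0.91 2.09] th 2.0 TCP abs y -123.6 z 13.7
16 [1.01 2.07] th 2.0 TCP abs y -122.6 z 15.8
18 [1.1  2.05] th 2.0 TCP abs y -121.5 z 17.8
20 [1.2  2.03] th 2.0 TCP abs y -120.3 z 19.9
22 [1.29 2.01] th 2.0 TCP abs y -119.0 z 21.9
24 [1.39 1.98] th 2.0 TCP abs y -117.6 z 23.8
26 [1.48 1.95] th 2.0 TCP abs y -116.1 z 25.8
28 [1.57 1.92] th 2.0 TCP abs y -114.5 z 27.7
30 [1.65 1.89] th 2.0 TCP abs y -112.9 z 29.6
32 [1.74 1.85] th 2.0 TCP abs y -111.1 z 31.5
34 [1.82 1.81] th 2.0 TCP abs y -109.3 z 33.3
36 [1.9  1.77] th 2.0 TCP abs y -107.4 z 35.0
38 [1.98 1.73] th 2.0 TCP abs y -105.4 z 36.8
40 [2.06 1.68] th 2.0 TCP abs y -103.4 z 38.5
42 [2.13 1.64] th 2.0 TCP abs y -101.3 z 40.1
44 [2.2  1.59] th 2.0 TCP abs y -99.0 z 41.7
46 [2.27 1.54] th 2.0 TCP abs y -96.8 z 43.2
48 [1.84 1.41] th 0.0 TCP abs y -94.9 z 44.6
50 [1.91 1.34] th 0.0 TCP abs y -93.0 z 46.0
52 [1.97 1.27] th 0.0 TCP abs y -91.1 z 47.2
54 [2.03 1.19] th 0.0 TCP abs y -89.0 z 48.4
56 [2.09 1.12] th 0.0 TCP abs y -86.9 z 49.5
58 [2.15 1.04] th 0.0 TCP abs y -84.8 z 50.6
60 [2.2  0.96] th 0.0 TCP abs y -82.6 z 51.5
62 [2.25 0.88] th 0.0 TCP abs y -80.3 z 52.4
64 [2.3 0.8] th 0.0 TCP abs y -78.0 z 53.2
66 [2.35 0.72] th 0.0 TCP abs y -75.7 z 53.9
```

{"op": "play_rows", "data": {
  "deltas": [
    [0, -20, 5, 0, 0, 0, 60],
    [0, -25, 0, 0, 0, 0, 60],
    [0, -8, -22, 0, 0, 0, 60],
    [0, 0, -20, 0, 0, 0, 60],
    [0, 0, -1.5, 0, 0, 0, 60],
    [0, 0, 0, 0, 0, 0, 60]
  ]
}}

```text
clock: 14.98
position: [0.5167, -0.1647, -0.0029]
tool_rot: [3.14, 1.309, 1.572]
force: [0.3, -1.6, 1.8]
grip_width: 0.0603
```

{"op": "play_rows", "data": {
  "deltas": [
    [0, 9, 0.7, 0, 0, 0, 60],
    [0, 9, 0, 0, 0, 0, 60],
    [0, 9, 0, 0, 0, 0, 60],
    [0, 6, 0, 0, 0, 0, 60],
    [0, 3, 0, 0, 0, 0, 60],
    [0, 1, 0, 0, 0, 0, 60],
    [0, 0, 0, 0, 0, 0, 60]
  ]
}}

```text
clock: 15.85
position: [0.5168, -0.1273, -0.0018]
tool_rot: [3.138, 1.309, 1.571]
force: [0.3, 0.1, 0.0]
grip_width: 0.0602
```

{"op": "play_rows", "data": {
  "deltas": [
    [0, 0.8, 0, 0, 0, 0, 60],
    [0, 0, 0, 0, 0, 0, 60]
  ]
}}

```text
clock: 16.1
position: [0.5167, -0.1267, -0.0018]
tool_rot: [3.138, 1.309, 1.571]
force: [0.0, -2.4, 1.0]
grip_width: 0.0596
```

Light contact now (about 2–3 N). Lift along the computed curve with small preload.

{"op": "play_rows", "data": {
  "deltas": [
    [0, 0.3, 2.4, 0, 0, 0, 60],
    [0, 0, 2.4, 0, 0, 0, 60],
    [0, 0.1, 2.4, 0, 0, 0, 60],
    [0, 0, 0, 0, 0, 0, 60]
  ]
}}

```text
clock: 16.6
position: [0.5167, -0.1263, 0.0056]
tool_rot: [3.138, 1.309, 1.571]
force: [-1.4, -5.1, -1.2]
grip_width: 0.0596
```

{"op": "play_rows", "data": {
  "deltas": [
    [0, 0.6, 2.1, 2, 0, 0, 60],
    [0, 0.7, 2.1, 2, 0, 0, 60],
    [0, 0.8, 2.1, 2, 0, 0, 60],
    [0, 0, 0, 0, 0, 0, 60]
  ]
}}

```text
clock: 17.1
position: [0.5168, -0.1244, 0.0117]
tool_rot: [3.138, 1.204, 1.569]
force: [-1.5, -4.6, 0.8]
grip_width: 0.0599
```

{"op": "play_rows", "data": {
  "deltas": [
    [0, 0.9, 2.1, 2, 0, 0, 60],
    [0, 1.0, 2.1, 2, 0, 0, 60],
    [0, 1.1, 2.0, 2, 0, 0, 60],
    [0, 0, 0, 0, 0, 0, 60]
  ]
}}

```text
clock: 17.6
position: [0.5169, -0.1212, 0.0178]
tool_rot: [3.138, 1.1, 1.57]
force: [-0.5, -5.3, 1.5]
grip_width: 0.0602
```

{"op": "play_rows", "data": {
  "deltas": [
    [0, 1.1, 2.0, 2, 0, 0, 60],
    [0, 1.2, 2.0, 2, 0, 0, 60],
    [0, 0, 0, 0, 0, 0, 60]
  ]
}}

```text
clock: 17.98
position: [0.5169, -0.1184, 0.0218]
tool_rot: [3.138, 1.03, 1.57]
force: [-0.5, -3.2, -0.5]
grip_width: 0.0601
```

{"op": "play_rows", "data": {
  "deltas": [
    [0, 1.4, 2.0, 2, 0, 0, 60],
    [0, 1.5, 2.0, 2, 0, 0, 60],
    [0, 1.6, 1.9, 2, 0, 0, 60],
    [0, 0, 0, 0, 0, 0, 60]
  ]
}}

```text
clock: 18.48
position: [0.5166, -0.1144, 0.0274]
tool_rot: [3.139, 0.923, 1.57]
force: [-0.5, -0.4, -0.2]
grip_width: 0.0603
```

{"op": "play_rows", "data": {
  "deltas": [
    [0, 1.6, 1.9, 2, 0, 0, 60],
    [0, 1.7, 1.9, 2, 0, 0, 60],
    [0, 0, 0, 0, 0, 0, 60]
  ]
}}

```text
clock: 18.85
position: [0.5167, -0.1111, 0.0313]
tool_rot: [3.139, 0.854, 1.57]
force: [-0.3, -0.7, -0.3]
grip_width: 0.0604
```

```bash
cat > holes.py <<'E'
from h import *
c=cam('wrist'); im=vision.grab_frame('wrist'); cv2.imwrite('pics/last.png',im[...,::-1])
n,_,st,ce=cv2.connectedComponentsWithStats((im.max(2)<130).astype(np.uint8))
for i in range(1,n):
    if 30<st[i,4]<500 and 190<ce[i][0]<460: print(st[i],ce[i].round(1))
s=telemetry.observe();print(s['position'],s['force'],s['clock'])
a=np.radians(32)
def hole(a,y0):  # hole positions ~8mm in from plate edges
    return [[x,-.043-d*np.cos(a),z0+d*np.sin(a)] for x in(.474,.558) for d,z0 in((.010,.009),(.066,.009))]
print('tipped',w2px('wrist',hole(a,0),c).round(),'flat',w2px('wrist',[[x,-.045-d,.014] for x in(.474,.558) for d in(.010,.066)],c).round())
E
python3 holes.py
```

```text
[324 134  30   3  50] [338.5 135.3]
[355 134  36   3  68] [372.  135.4]
[239 223  11   7  59] [244.2 226.2]
[421 224  12   7  60] [426.6 227. ]
[ 0.51670761 -0.11093402  0.03136702] [ 0.20455128 -0.99896134  0.39595806] 18.9
tipped [[247. 168.]
 [225. 228.]
 [389. 169.]
 [411. 228.]] flat [[246. 174.]
 [237. 269.]
 [389. 174.]
 [398. 269.]]
```

{"op": "play_rows", "data": {
  "deltas": [
    [0, 2.0, 1.8, 2, 0, 0, 60],
    [0, 2.0, 1.8, 2, 0, 0, 60],
    [0, 2.1, 1.7, 2, 0, 0, 60],
    [0, 0, 0, 0, 0, 0, 60]
  ]
}}

```text
clock: 19.4
position: [0.5166, -0.1049, 0.0365]
tool_rot: [3.139, 0.749, 1.57]
force: [-0.3, -0.1, -0.3]
grip_width: 0.0598
```

{"op": "play_rows", "data": {
  "deltas": [
    [0, 2.1, 1.7, 2, 0, 0, 60],
    [0, 2.2, 1.7, 2, 0, 0, 60],
    [0, 2.2, 1.6, 2, 0, 0, 60],
    [0, 0, 0, 0, 0, 0, 60]
  ]
}}

```text
clock: 19.9
position: [0.5167, -0.0984, 0.0415]
tool_rot: [3.139, 0.644, 1.57]
force: [-0.3, -1.0, 0.5]
grip_width: 0.0602
```

```bash
sed -i 's/radians(32)/radians(44)/' holes.py; python3 holes.py
```

```text
[237   0  63  14 252] [266.2   6.1]
[437   0  21   5  76] [448.    1.5]
[388  36  20  27 363] [398.9  50.6]
[420  41  21  22 282] [431.5  53.7]
[329  44   6  11  51] [331.4  49. ]
[323  56  16   6  58] [330.   59.4]
[183  58  27   3  32] [195.3  59.8]
[ 0.51673277 -0.09824047  0.04168921] [0.03478653 0.42997641 0.37847264] 19.95
tipped [[250. 208.]
 [225. 232.]
 [385. 208.]
 [410. 232.]] flat [[249. 216.]
 [236. 307.]
 [386. 216.]
 [399. 307.]]
```

View pics/last.png

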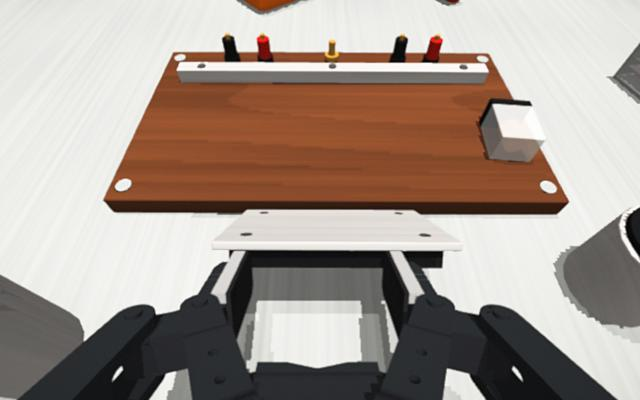

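{"op": "play_rows", "data": {
  "deltas": [
    [0, 2.3, 1.5, 0, 0, 0, 60],
    [0, 2.0, 1.4, 0, 0, 0, 60],
    [0, 2.0, 1.3, 0, 0, 0, 60],
    [0, 2.0, 1.2, 0, 0, 0, 60],
    [0, 2.1, 1.1, 0, 0, 0, 60],
    [0, 2.2, 1.1, 0, 0, 0, 60],
    [0, 2.2, 1.0, 0, 0, 0, 60],
    [0, 2.3, 0.9, 0, 0, 0, 60]
  ]
}}

```text
clock: 20.95
position: [0.5174, -0.0823, 0.0529]
tool_rot: [3.137, 0.647, 1.569]
force: [-7.1, -22.7, 29.0]
grip_width: 0.0605
```

{"op": "play_rows", "data": {
  "deltas": [
    [0, 2.3, 0.9, 0, 0, 0, 60],
    [0, 2.4, 0.8, 0, 0, 0, 60],
    [0, 0, 0, 0, 0, 0, 60]
  ]
}}

```text
clock: 21.32
position: [0.5176, -0.0775, 0.0557]
tool_rot: [3.136, 0.646, 1.569]
force: [-9.9, -25.4, 38.9]
grip_width: 0.0601
```

{"op": "play_rows", "data": {
  "deltas": [
    [0, 0, 2, 0, 0, 0, 60],
    [0, 0, 2, 0, 0, 0, 60],
    [0, 0, 0, 0, 0, 0, 60]
  ]
}}

```text
clock: 21.7
position: [0.5172, -0.0764, 0.0577]
tool_rot: [3.137, 0.646, 1.57]
force: [0.2, -4.8, 7.2]
grip_width: 0.0599
```

{"op": "play_rows", "data": {
  "deltas": [
    [0, 0, 2, 0, 0, 0, 60],
    [0, 0, 1, 0, 0, 0, 60],
    [0, 0, 0, 0, 0, 0, 60]
  ]
}}

```text
clock: 22.08
position: [0.5167, -0.0762, 0.0601]
tool_rot: [3.138, 0.646, 1.571]
force: [-0.5, 0.4, 0.3]
grip_width: 0.0602
```

{"op": "play_rows", "data": {
  "deltas": [
    [0, 2.5, 1, 0, 0, 0, 60],
    [0, 2.5, 1, 0, 0, 0, 60],
    [0, 2.5, 1, 0, 0, 0, 60],
    [0, 0, 0, 0, 0, 0, 60]
  ]
}}

```text
clock: 22.58
position: [0.5168, -0.0685, 0.0636]
tool_rot: [3.138, 0.645, 1.571]
force: [-0.9, -3.7, 6.2]
grip_width: 0.0599
```

```bash
python3 holes.py
```

```text
[250   0  36   8 162] [265.9   2.4]
[222  78  21  27 385] [230.5  92.8]
[388  79  20  27 381] [398.7  93.7]
[250  84  26  22 306] [264.5  96.3]
[420  84  21  23 316] [431.1  97. ]
[329  86   6  11  47] [331.3  91.3]
[323  98  37   8 106] [334.1 102.5]
[410 207  20   6  58] [421.1 208.6]
[251 239  30   2  43] [266.5 239.7]
[ 0.51679407 -0.06865385  0.06349164] [-2.06818809 -3.30555684  5.55696908] 22.625
tipped [[249. 267.]
 [225. 313.]
 [385. 268.]
 [409. 314.]] flat [[249. 276.]
 [236. 377.]
 [385. 277.]
 [398. 378.]]
```

View pics/last.png

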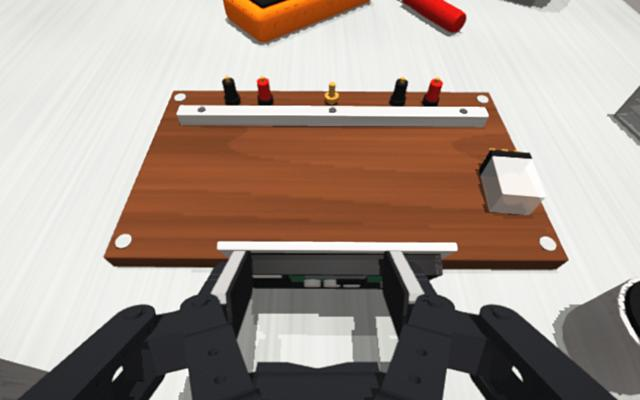

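{"op": "play_rows", "data": {
  "deltas": [
    [0, 2.5, 1.5, 0, 0, 0, 60],
    [0, 2.5, 1.4, 0, 0, 0, 60],
    [0, 2.5, 1.3, 0, 0, 0, 60],
    [0, 0, 0, 0, 0, 0, 60]
  ]
}}

```text
clock: 23.12
position: [0.5167, -0.0611, 0.0673]
tool_rot: [3.138, 0.646, 1.571]
force: [0.2, -0.1, 0.7]
grip_width: 0.0599
```

{"op": "play_rows", "data": {
  "deltas": [
    [0, 3, 1, 0, 0, 0, 60],
    [0, 3, 1, 0, 0, 0, 60],
    [0, 3, 1, 0, 0, 0, 60],
    [0, 0, 0, 0, 0, 0, 60]
  ]
}}

```text
clock: 23.62
position: [0.5167, -0.0521, 0.0704]
tool_rot: [3.138, 0.646, 1.571]
force: [-0.3, -0.2, -0.1]
grip_width: 0.0601
```

```bash
cat > prof.py <<'E'
from h import *
im=vision.grab_frame('wrist'); cv2.imwrite('pics/last.png',im[...,::-1])
for c in (300,340): print(c,[tuple(int(v) for v in im[r,c]) for r in range(180,300,5)])
s=telemetry.observe();print(s['clock'],s['position'],s['force'])
print(w2px('wrist',[[.517,-.043,.015],[.517,.082,.027]]))
E
python3 prof.py
```

```text
300 [(154, 83, 47), (150, 80, 46), (153, 83, 47), (150, 83, 47), (151, 81, 46), (153, 84, 48), (154, 84, 48), (153, 85, 50), (154, 84, 48), (134, 73, 42), (139, 75, 43), (138, 75, 45), (146, 80, 47), (214, 194, 181), (251, 250, 248), (115, 111, 107), (43, 40, 42), (46, 46, 44), (47, 47, 47), (48, 48, 46), (23, 45, 32), (31, 59, 42), (29, 57, 41), (28, 57, 40)]
340 [(153, 85, 48), (162, 89, 52), (150, 82, 48), (147, 80, 45), (146, 79, 44), (150, 83, 47), (152, 85, 49), (153, 83, 48), (153, 87, 49), (135, 74, 42), (134, 75, 42), (136, 75, 43), (140, 77, 44), (197, 170, 156), (252, 250, 249), (115, 112, 108), (44, 44, 42), (47, 48, 46), (48, 50, 49), (48, 47, 46), (49, 48, 49), (68, 67, 69), (26, 30, 27), (16, 16, 18)]
23.675 [ 0.51675971 -0.05231737  0.07034327] [-0.13826915 -0.26826523  0.31306418]
[[318.73855374 286.40447272]
 [318.76235671 133.14894187]]
```

{"op": "play_rows", "data": {
  "deltas": [
    [0, 3, 0.8, 0, 0, 0, 60],
    [0, 3, 0.6, 0, 0, 0, 60],
    [0, 3, 0.4, 0, 0, 0, 60],
    [0, 3, 0.2, 0, 0, 0, 60],
    [0, 0, 0, 0, 0, 0, 60]
  ]
}}

```text
clock: 24.3
position: [0.5167, -0.0401, 0.0723]
tool_rot: [3.138, 0.646, 1.571]
force: [-0.1, -0.4, 0.8]
grip_width: 0.06
```

```bash
python3 prof.py
```

```text
300 [(149, 81, 45), (149, 82, 46), (151, 83, 48), (155, 86, 47), (147, 82, 46), (151, 81, 45), (150, 82, 47), (152, 83, 47), (152, 82, 48), (157, 86, 48), (154, 87, 51), (156, 85, 49), (134, 74, 41), (137, 80, 53), (249, 247, 245), (119, 116, 113), (74, 71, 70), (32, 31, 33), (31, 31, 33), (32, 31, 33), (17, 20, 20), (32, 62, 44), (32, 61, 44), (32, 62, 44)]
340 [(152, 84, 49), (149, 82, 47), (150, 81, 47), (153, 83, 48), (162, 90, 52), (150, 82, 47), (147, 82, 47), (149, 81, 47), (151, 84, 50), (151, 84, 47), (154, 83, 47), (153, 84, 47), (145, 79, 45), (131, 72, 44), (249, 247, 245), (119, 115, 110), (89, 86, 84), (31, 31, 31), (30, 30, 31), (30, 29, 31), (16, 16, 18), (73, 73, 72), (87, 89, 86), (85, 87, 84)]
24.35 [ 0.51676069 -0.04031738  0.07230795] [-0.07465875 -0.2884373   0.12410517]
[[318.76756934 306.61441463]
 [318.78591532 145.41676532]]
```

{"op": "play_rows", "data": {
  "deltas": [
    [0, 3, 0, 0, 0, 0, 60],
    [0, 3, 0, 0, 0, 0, 60],
    [0, 3, 0, 0, 0, 0, 60],
    [0, 3, 0, 0, 0, 0, 60],
    [0, 0, 0, 0, 0, 0, 60]
  ]
}}

```text
clock: 24.98
position: [0.5167, -0.0281, 0.0723]
tool_rot: [3.138, 0.646, 1.571]
force: [-0.1, -0.8, -0.5]
grip_width: 0.0598
```

```bash
python3 prof.py
```

```text
300 [(153, 82, 47), (147, 79, 46), (148, 82, 46), (152, 82, 47), (141, 78, 43), (155, 85, 48), (160, 88, 51), (145, 80, 45), (153, 84, 49), (152, 83, 48), (153, 85, 48), (153, 84, 49), (155, 85, 48), (153, 86, 50), (169, 144, 130), (18, 18, 20), (79, 165, 113), (79, 162, 115), (80, 165, 115), (82, 163, 112), (84, 167, 117), (82, 168, 117), (82, 167, 116), (82, 167, 117)]
340 [(154, 83, 48), (152, 83, 49), (152, 84, 48), (156, 86, 48), (144, 81, 46), (155, 84, 48), (160, 88, 51), (162, 88, 53), (149, 82, 46), (150, 85, 49), (148, 82, 46), (150, 81, 47), (153, 86, 48), (153, 85, 48), (175, 136, 115), (26, 27, 27), (96, 172, 126), (201, 197, 198), (201, 199, 198), (202, 199, 200), (76, 160, 112), (80, 162, 112), (80, 164, 115), (49, 64, 54)]
25.025 [ 0.51677857 -0.02830975  0.0723143 ] [-0.7614433   1.24240458 -0.88325037]
[[318.74648983 326.9461422 ]
 [318.76623502 156.43126512]]
```

```bash
cat > prof2.py <<'E'
from h import *
np.set_printoptions(precision=4,suppress=True)
im=vision.grab_frame('top'); cv2.imwrite('pics/lasttop.png',im[...,::-1])
for r in (225,240): print(r,[tuple(int(v) for v in im[r,c]) for c in range(262,345,2)])
s=telemetry.observe();print(s['clock'],s['position'],s['force'])
print('top px of y=-.06..  :',w2px('top',[[.517,y,.019] for y in(-.06,-.043,-.02,0,.02,.04,.06,.082)]).round(1).tolist())
w=vision.grab_frame('wrist'); print('wrist',[(r,tuple(int(v) for v in w[r,320])) for r in range(150,400,5)])
print(px2w('wrist',[(320,250),(320,255)],.029),px2w('wrist',[(320,250),(320,255)],.019))
E
python3 prof2.py
```

```text
225 [(81, 49, 32), (77, 47, 31), (78, 48, 31), (83, 50, 33), (79, 49, 31), (176, 174, 171), (180, 177, 174), (103, 100, 97), (80, 49, 32), (85, 52, 35), (88, 53, 36), (89, 55, 36), (86, 53, 36), (88, 54, 36), (84, 50, 33), (86, 53, 35), (89, 54, 36), (91, 56, 38), (84, 51, 33), (84, 51, 33), (84, 52, 35), (85, 52, 35), (87, 54, 36), (87, 54, 36), (178, 175, 175), (111, 110, 108), (56, 93, 71), (57, 99, 74), (57, 99, 75), (55, 98, 73), (55, 97, 73), (55, 96, 73), (31, 55, 42), (29, 52, 39), (30, 52, 39), (29, 52, 39), (29, 52, 39), (29, 51, 39), (28, 51, 39), (14, 20, 18), (100, 98, 97), (75, 76, 74)]
240 [(78, 49, 31), (79, 48, 31), (80, 49, 34), (82, 50, 33), (92, 74, 64), (180, 179, 175), (180, 177, 174), (80, 77, 75), (80, 49, 32), (85, 52, 35), (89, 54, 36), (84, 51, 34), (85, 52, 34), (86, 53, 36), (82, 50, 33), (88, 53, 35), (90, 56, 37), (85, 51, 34), (86, 52, 35), (85, 52, 34), (86, 53, 35), (87, 53, 35), (89, 54, 35), (88, 54, 36), (178, 176, 174), (102, 100, 99), (56, 94, 71), (126, 128, 127), (131, 131, 131), (74, 104, 85), (57, 99, 74), (58, 100, 75), (56, 98, 73), (56, 9
[... 883 characters left out ...]
8, 200)), (270, (202, 202, 200)), (275, (192, 190, 190)), (280, (81, 167, 116)), (285, (81, 164, 116)), (290, (80, 164, 116)), (295, (79, 163, 114)), (300, (81, 165, 116)), (305, (81, 163, 114)), (310, (79, 162, 114)), (315, (80, 163, 115)), (320, (80, 164, 116)), (325, (80, 166, 114)), (330, (77, 164, 112)), (335, (228, 236, 222)), (340, (248, 245, 241)), (345, (89, 160, 117)), (350, (84, 170, 120)), (355, (61, 77, 63)), (360, (46, 48, 45)), (365, (251, 249, 245)), (370, (40, 42, 46)), (375, (38, 41, 44)), (380, (42, 43, 47)), (385, (42, 43, 48)), (390, (42, 46, 48)), (395, (44, 45, 49))]
[[ 0.5178 -0.0002  0.029 ]
 [ 0.5177 -0.0036  0.029 ]] [[0.5179 0.005  0.019 ]
 [0.5179 0.0014 0.019 ]]
```

{"op": "play_rows", "data": {
  "deltas": [
    [0, -10, 5, -9, 0, 0, 60],
    [0, -12, 5, -9, 0, 0, 60],
    [0, -12, 0, -9, 0, 0, 60],
    [0, -12, 0, -9, 0, 0, 60],
    [0, -12, 0, -9, 0, 0, 60],
    [0, -12, 0, -8, 0, 0, 60],
    [0, 0, 0, 0, 0, 0, 60]
  ]
}}

```text
clock: 26.0
position: [0.5175, -0.0955, 0.083]
tool_rot: [1.134, 1.57, -0.428]
force: [-0.3, -0.2, 0.1]
grip_width: 0.0603
```

```bash
cat > tp.py <<'E'
from h import *
np.set_printoptions(precision=4,suppress=True)
s=telemetry.observe();print(s['clock'],s['position'],s['tool_rot'],s['force'])
n='wrist'; c=cam(n); im=vision.grab_frame(n); cv2.imwrite('pics/last.png',im[...,::-1])
g=im.astype(int)
for x in(.48,.517,.55):
    P=[[x,y,.019] for y in np.arange(-.09,.095,.003)]; uv=w2px(n,P,c)
    print(x,[(int(round(p[1]*1000)),tuple(g[int(v),int(u)])) if 0<=v<400 and 0<=u<640 else None for p,(u,v) in zip(P,uv)])
E
python3 tp.py | sed 's/np.int64(\([0-9]*\))/\1/g'
```

```text
26.0 [ 0.5175 -0.0955  0.083 ] [ 1.1338  1.5696 -0.4275] [-0.3084 -0.2492  0.1483]
0.48 [(-90, (146, 148, 142)), (-87, (146, 149, 144)), (-84, (144, 145, 142)), (-81, (143, 144, 139)), (-78, (146, 148, 143)), (-75, (145, 147, 143)), (-72, (144, 145, 139)), (-69, (158, 153, 149)), (-66, (171, 165, 162)), (-63, (19, 19, 19)), (-60, (42, 84, 59)), (-57, (41, 83, 58)), (-54, (41, 81, 55)), (-51, (40, 76, 54)), (-48, (42, 84, 58)), (-45, (40, 82, 58)), (-42, (40, 84, 58)), (-39, (42, 87, 60)), (-36, (40, 84, 60)), (-33, (42, 85, 59)), (-30, (42, 86, 60)), (-27, (42, 87, 59)), (-24, (41, 85, 59)), (-21, (79, 166, 115)), (-18, (80, 167, 115)), (-15, (83, 167, 115)), (-12, (81, 167, 116)), (-9, (82, 167, 115)), (-6, (81, 168, 116)), (-3, (70, 147, 99)), (0, (53, 51, 50)), (3, (252, 251, 250)), (6, (241, 238, 232)), (9, (150, 81, 47)), (12, (151, 82, 48)), (15, (149, 80, 45)), (18, (144, 79, 45)), (21, (144, 80, 46)), (24, (145, 79, 44)), (27, (144, 77, 43)), None, None, None, None, None, None, None, None, None, None, None, None, None, None, None, None, None, None, None, None, None, None]
0.5
[... 1398 characters left out ...]
), (-45, (85, 173, 121)), (-42, (85, 175, 122)), (-39, (87, 175, 123)), (-36, (87, 175, 123)), (-33, (85, 174, 122)), (-30, (88, 178, 125)), (-27, (87, 175, 123)), (-24, (85, 175, 122)), (-21, (84, 172, 119)), (-18, (84, 172, 120)), (-15, (87, 177, 124)), (-12, (87, 176, 123)), (-9, (85, 176, 123)), (-6, (87, 174, 122)), (-3, (72, 153, 106)), (0, (67, 66, 64)), (3, (253, 252, 251)), (6, (204, 185, 173)), (9, (147, 80, 46)), (12, (148, 80, 46)), (15, (145, 82, 45)), (18, (142, 76, 43)), (21, (146, 82, 45)), (24, (137, 74, 44)), (27, (137, 75, 40)), (30, (136, 76, 42)), None, None, None, None, None, None, None, None, None, None, None, None, None, None, None, None, None, None, None, None, None]
```

{"op": "play_rows", "data": {
  "deltas": [
    [0, 0, -25, 0, 0, 0, 60],
    [0, 0, -25, 0, 0, 0, 60],
    [0, 0, -14, 0, 0, 0, 60],
    [0, 0, -2.5, 0, 0, 0, 60],
    [0, 5, 0, 0, 0, 0, 60],
    [0, 5, 0, 0, 0, 0, 60],
    [0, 0, 0, 0, 0, 0, 60]
  ]
}}

```text
clock: 26.92
position: [0.5171, -0.0877, 0.0163]
tool_rot: [1.784, 1.57, 0.218]
force: [0.1, -0.4, -0.3]
grip_width: 0.0598
```

{"op": "play_rows", "data": {
  "deltas": [
    [0, 5, 0, 0, 0, 0, 60],
    [0, 5, 0, 0, 0, 0, 60],
    [0, 5, 0, 0, 0, 0, 60],
    [0, 5, 0, 0, 0, 0, 60],
    [0, 5, 0, 0, 0, 0, 60],
    [0, 5, 0, 0, 0, 0, 60],
    [0, 5, 0, 0, 0, 0, 60],
    [0, 0, 0, 0, 0, 0, 60]
  ]
}}

```text
clock: 27.92
position: [0.5168, -0.0527, 0.0158]
tool_rot: [-3.028, 1.57, 1.688]
force: [1.1, 0.4, 0.6]
grip_width: 0.0603
```

```bash
python3 tp.py | sed 's/np.int64(\([0-9]*\))/\1/g' | cut -c1-1800
```

```text
27.925 [ 0.5168 -0.0527  0.0158] [-3.0285  1.5705  1.688 ] [1.1297 0.3923 0.6126]
0.48 [(-90, (113, 115, 111)), (-87, (117, 117, 114)), (-84, (110, 112, 108)), (-81, (57, 57, 55)), (-78, (16, 15, 15)), (-75, (17, 14, 17)), (-72, (17, 17, 18)), (-69, (15, 15, 16)), (-66, (19, 18, 17)), (-63, (17, 15, 18)), (-60, (16, 15, 18)), (-57, (18, 18, 20)), (-54, (16, 17, 18)), (-51, (74, 73, 72)), (-48, (101, 99, 97)), (-45, (19, 18, 21)), (-42, (17, 26, 23)), (-39, (44, 86, 61)), (-36, (34, 62, 45)), (-33, (28, 44, 35)), (-30, (33, 64, 46)), (-27, (26, 43, 33)), (-24, (22, 28, 24)), (-21, (34, 66, 47)), (-18, (43, 87, 60)), (-15, (27, 44, 34)), (-12, (26, 34, 27)), (-9, (28, 43, 35)), (-6, (23, 31, 25)), (-3, (29, 44, 34)), (0, (21, 39, 29)), (3, (44, 89, 61)), (6, (45, 90, 62)), (9, (45, 91, 63)), (12, (45, 89, 61)), (15, (42, 89, 61)), (18, (34, 63, 46)), (21, (52, 51, 52)), (24, (252, 251, 250)), (27, (253, 251, 250)), (30, (154, 84, 47)), (33, (153, 84, 47)), (36, (146, 80, 45)), (39, (145, 80, 46)), (42, (137, 73, 44)), (45, (152, 84, 48)), (48, (144, 79, 44)), (51, (142, 77, 44)), (54, 
[... 1713 characters left out ...]
2, 167, 116)), (-27, (81, 168, 117)), (-24, (86, 173, 121)), (-21, (84, 170, 119)), (-18, (85, 170, 119)), (-15, (83, 171, 121)), (-12, (86, 172, 121)), (-9, (86, 175, 123)), (-6, (86, 172, 122)), (-3, (85, 172, 121)), (0, (86, 173, 122)), (3, (90, 176, 123)), (6, (88, 176, 126)), (9, (89, 178, 127)), (12, (87, 180, 124)), (15, (89, 179, 125)), (18, (68, 142, 97)), (21, (65, 62, 62)), (24, (253, 252, 251)), (27, (254, 254, 252)), (30, (145, 81, 46)), (33, (150, 82, 45)), (36, (156, 85, 49)), (39, (157, 87, 51)), (42, (151, 80, 45)), (45, (152, 83, 47)), (48, (145, 79, 48)), (51, (146, 80, 45)), (54, (149, 83, 46)), None, None, None, None, None, None, None, None, None, None, None, None, None]
```

{"op": "play_rows", "data": {
  "deltas": [
    [0, 6, 0, 0, 0, 0, 60],
    [0, 6, 0, 0, 0, 0, 60],
    [0, 6, 0, 0, 0, 0, 60],
    [0, 6, 0, 0, 0, 0, 60],
    [0, 6, 0, 0, 0, 0, 60],
    [0, 6, 0, 0, 0, 0, 60],
    [0, 6, 0, 0, 0, 0, 60],
    [0, 4, 0, 0, 0, 0, 60]
  ]
}}

```text
clock: 28.98
position: [0.5168, -0.007, 0.0158]
tool_rot: [-2.27, 1.571, 2.446]
force: [-0.7, -1.3, -0.4]
grip_width: 0.0601
```

{"op": "play_rows", "data": {
  "deltas": [
    [0, 2, 0, 0, 0, 0, 60],
    [0, 1.5, 0, 0, 0, 0, 60],
    [0, 1.5, 0, 0, 0, 0, 60],
    [0, 0, 0, 0, 0, 0, 60]
  ]
}}

```text
clock: 29.48
position: [0.5168, -0.0023, 0.0158]
tool_rot: [2.324, 1.571, 0.757]
force: [-0.6, 0.7, -0.6]
grip_width: 0.0601
```

{"op": "play_rows", "data": {
  "deltas": [
    [0, 1, 0, 0, 0, 0, 60],
    [0, 1, 0, 0, 0, 0, 60],
    [0, 0, 0, 0, 0, 0, 60]
  ]
}}

```text
clock: 29.85
position: [0.5168, -0.0003, 0.0158]
tool_rot: [2.822, 1.571, 1.255]
force: [-0.7, -0.2, 0.4]
grip_width: 0.0598
```

{"op": "play_rows", "data": {
  "deltas": [
    [0, 1, 0, 0, 0, 0, 60],
    [0, 0, 0, 0, 0, 0, 60]
  ]
}}

```text
clock: 30.1
position: [0.5168, 0.0007, 0.0158]
tool_rot: [2.34, 1.571, 0.773]
force: [0.8, -0.5, 0.3]
grip_width: 0.0598
```

{"op": "play_rows", "data": {
  "deltas": [
    [0, 1, 0, 0, 0, 0, 60],
    [0, 0, 0, 0, 0, 0, 60]
  ]
}}

```text
clock: 30.35
position: [0.5167, 0.0013, 0.0158]
tool_rot: [-0.607, 1.57, -2.174]
force: [-0.7, -3.8, 1.8]
grip_width: 0.0605
```

{"op": "play_rows", "data": {
  "deltas": [
    [0, 1, 0, 0, 0, 0, 60],
    [0, 0, 0, 0, 0, 0, 60]
  ]
}}

```text
clock: 30.6
position: [0.5165, 0.0016, 0.0158]
tool_rot: [-0.517, 1.569, -2.085]
force: [-1.5, -8.1, 1.7]
grip_width: 0.0596
```

Seated against the rail (8 N). Retreat backwards, then up, and check.

{"op": "play_rows", "data": {
  "deltas": [
    [0, -3, 0, 0, 0, 0, 60],
    [0, -10, 3, 0, 0, 0, 60],
    [0, -20, 10, 0, 0, 0, 60],
    [0, -20, 25, 0, 0, 0, 60],
    [0, -20, 35, 0, 0, 0, 60],
    [0, -20, 35, 0, 0, 0, 60],
    [0, -20, 30, 0, 0, 0, 60],
    [0, 0, 0, 0, 0, 0, 60]
  ]
}}

```text
clock: 31.6
position: [0.5176, -0.1126, 0.1558]
tool_rot: [1.235, 1.567, -0.335]
force: [-0.1, -0.3, -0.5]
grip_width: 0.0602
```

```bash
cat > fin.py <<'E'
from h import *
np.set_printoptions(precision=4,suppress=True)
s=telemetry.observe();print(s['clock'],s['position'],s['force'])
for n in('wrist','top'):
    c=cam(n); im=vision.grab_frame(n).astype(int); cv2.imwrite(f'pics/fin_{n}.png',im[...,::-1])
    for x in(.475,.517,.555):
        P=[[x,y,.019] for y in np.arange(-.006,.1,.002)]; uv=w2px(n,P,c)
        print(n,x,' '.join('%d:%d,%d'%(round(p[1]*1000),im[int(v),int(u),0],im[int(v),int(u),1]) for p,(u,v) in zip(P,uv) if 0<=v<400 and 0<=u<640))
    P=[[x,.009,.019] for x in np.arange(.44,.6,.003)]; uv=w2px(n,P,c)
    print('x',' '.join('%d:%d'%(round(p[0]*1000),im[int(v),int(u),1]) for p,(u,v) in zip(P,uv) if 0<=v<400 and 0<=u<640))
E
python3 fin.py
```

```text
31.6 [ 0.5176 -0.1126  0.1558] [-0.085  -0.3251 -0.5332]
wrist 0.475 -6:125,68 -4:127,69 -2:127,70 0:123,67 2:123,66 4:115,58 6:251,250 8:250,249 10:251,250 12:250,247 14:130,125 16:217,212 18:208,201 20:177,172 22:175,168 24:142,136 26:138,132 28:118,114 30:116,112
wrist 0.517 -6:123,67 -4:122,66 -2:121,66 0:118,64 2:116,63 4:114,66 6:253,252 8:251,249 10:250,249 12:89,86 14:57,56 16:63,91 18:70,149 20:96,127 22:254,249 24:252,249 26:254,250 28:215,226 30:66,146
wrist 0.555 -6:119,63 -4:121,64 -2:116,60 0:123,67 2:131,73 4:126,77 6:254,253 8:251,250 10:250,249 12:74,72 14:56,55 16:64,92 18:68,147 20:69,147 22:67,145 24:44,105 26:47,104 28:49,112 30:65,142
x 440:69 443:69 446:67 449:67 452:70 455:68 458:69 461:68 464:70 467:68 470:103 473:250 476:250 479:250 482:250 485:250 488:250 491:250 494:250 497:250 500:250 503:250 506:250 509:250 512:250 515:250 518:250 521:250 524:250 527:250 530:250 533:250 536:250 539:250 542:250 545:250 548:250 551:250 554:250 557:250 560:250 563:250 566:250 569:250 572:249 575:250 578:252 581:65 584:70 587:71 590:69 593:69 596:69 599:69
top 0.475 -6:82,50
[... 1477 characters left out ...]
 70:56,95 72:56,95 74:44,50 76:106,105 78:192,189 80:166,165 82:126,124 84:186,183 86:185,183 88:186,184 90:186,184 92:176,174 94:138,130 96:82,49 98:83,51 100:85,51
x 440:52 443:53 446:52 449:52 452:51 455:51 458:51 461:51 464:51 467:51 470:113 473:196 476:189 479:189 482:189 485:189 488:189 491:188 494:188 497:188 500:189 503:186 506:184 509:185 512:185 515:185 518:185 521:185 524:185 527:185 530:184 533:184 536:184 539:183 542:181 545:182 548:181 551:181 554:182 557:182 560:182 563:182 566:182 569:183 572:183 575:184 578:176 581:57 584:53 587:53 590:53 593:54 596:53 599:53[ WARN:0@1.253] global loadsave.cpp:1063 imwrite_ Unsupported depth image for selected encoder is fallbacked to CV_8U.
```

```bash
python3 -c "
from h import *
workorder.job_done()"
```

```text
the job is handed in; nothing more can be done
```

The inverter board is flipped components up on the test board and pushed home against the stop rail. I handed the job in at about 31.7 s of the 51 s; the interface gave no verdict.

- **How it went:** I squared the board up against the test board's front face with two spread fingertips. I then levered it up over its far edge with the tips under the near plate edge until it fell over, and pushed it home on the frame wall until the rail pushed back with about 8 N. Two earlier tipping tries slipped at roughly 27°, and the board dropped flat on the bench. The third try worked with a light push and more tool tilt.
- **Last checks:** The top and wrist cameras agreed within the 2 mm calibration.

| Check | Measured | Allowed |
|---|---|---|
| Board centre, y in the test board frame | about 86.5 mm | 83–91 mm |
| Board centre, x in the test board frame | about -5 mm | ±75 mm |
| Skew: near plate edge at three places along x | even to about 1 mm over 80 mm | 0.06 rad |

- **Arm and gripper:** They were clear of everything, with the tool at 156 mm and force readings at noise level.
- **Not checked:** I did not re-measure the relay, cans, transformer, meter or screwdriver at the end. The arm was not steered near any of them. Flatness was inferred from the plate's position and length agreeing between the two cameras, not measured directly.

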